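# Sweep the pulled parts off the repair mat into the catch tray

## Task

Clear the black repair mat: with your fingertips, sweep the three pulled parts (blue relay, silver heatsink, yellow-taped transformer) across the mat and off its far edge into the open-fronted steel catch tray, so that each lies well inside, clear of the tray's open front. Push them along without flicking them, never pick them up, and leave the screwdriver, the flux jar and the yellow bit box where they are.

Things in the scene. Friction and masses are not known exactly. Their poses are not given: they have to be found in the camera images.
- mat: Black rubber repair mat lying fixed on the bench, 270 mm along its x, 480 mm along its y, 5 mm thick (so its top is 5 mm above the bench). Origin: centre of its underside. Its +x edge is the far edge, which the tray butts against.
- tray: Fixed sheet-steel catch tray against the left or right half of the mat's far edge (bit box at the other). 100 mm deep (x), 160 wide (y), sheet 2 mm; walls 18 mm high at the back (+x) and both sides. Open at -x, 50 mm from the origin: floor there is 1 mm from the mat, 2 mm above the bench, 3 mm below the mat's top. Origin: centre of underside; axes parallel to the mat's.
- relay: Blue plastic power relay lying on its side, 28 (x) x 22 (y) x 18 (z) mm, about 24 g, short pins at its -x end. Loose, on the mat; origin at its middle. Any yaw.
- heatsink: Bare aluminium finned heatsink, fins up, 28 (x) x 28 (y) x 16 (z) mm, about 22 g. Loose, on the mat; origin at its middle. Any yaw.
- transformer: Small transformer, yellow-taped winding in a dark grey ferrite core, 26 (x) x 24 (y) x 20 (z) mm, about 36 g. Loose, on the mat; origin at its middle. Any yaw.
- bitbox: Yellow open bit box, 90 (x) x 110 (y) x 26 (z) mm, loose, 0.35 kg, on the bench just beyond the mat's far edge, beside the tray. Origin: centre of its underside. Leave alone.
- jar: Closed amber flux jar with a white lid, 47 mm across, 38 mm high, loose, upright near the left or the right end of the mat. Origin: centre of its underside. Leave alone.
- screwdriver: Small screwdriver, red handle with yellow ends, lying near the other end of the mat; handle from 80 mm at -x to 14 mm at +x of the origin, 18 mm thick, blade on to 88 mm at +x. Origin: on the mat under the tool, close to the front of the handle. Loose. Leave alone.

How it is judged:
By the outcome, as a careful person would: the job done as asked, in the order asked, and still so for the second after the job is handed in, with the robot touching nothing.
It also fails if it takes over 61 s, if anything falls off the work surface, if the arm or the gripper's body presses on something with over 40 N, if the wrist force passes 120 N, or if a joint passes its speed limit or range.

## Robot

A 7-joint arm with a two-finger parallel gripper is mounted at the origin on the work surface. World frame = base frame: x ahead of the robot, y to its left, z up, the work surface at z = 0. Lengths are in m, angles in rad, forces in N, time in s.
With the tool pointing down it reaches from about 0.4 to 0.85 m from the base axis. Payload 4.5 kg.
Tool frame: the origin (TCP) lies at the very end of the fingers, on their centre line; the grasp point (between the pads) lies 19 mm behind it (tcp_to_grasp is the z of the grasp point in the tool frame, in m); z points along the fingers, y is the line along which they close (so a half turn about z gives the same grasp; the last joint's range is limited). The gripper opens to 88 mm and grips with 3 to 60 N. Pads are 18 mm wide; open, the fingers measure 123 mm over their backs; the gripper's body (75 mm by 187 mm) begins 45 mm behind the grasp point.
Start: joints at [1.346, 0.689, -0.195, 1.565, 0.157, 0.902, -0.215], TCP at [0.16, -0.604, 0.239] pointing down, gripper open.
Joint ranges: [-3.01, 3.01], [-0.46, 2.08], [-1.47, 1.51], [0.13, 2.56], [-1, 4.14], [0.04, 2.09], [-2.66, 2.66]. Speed limits (rad/s): [2.57, 2.57, 3.14, 3.14, 3.14, 3.14, 3.14].

## Interface

Orientations are given as a unit quaternion [x, y, z, w].
In Python, from plant import * gives the robot as it stands. The module is installed in compiled form; this text tells all that it offers.
- The arm moves only by the shell command python3 -m jog 'ROWS' [OPENING] [FORCE]. ROWS is JSON, a list that holds one entry, the list of rows, each a list of 6 numbers: the shift along the tool's x, y, z in m, then the turn, a rotation vector about the tool's x, y, z in rad. In form: [[[dx, dy, dz, ax, ay, az], ...]]. A call has 1 to 12 rows; each row shifts and turns the commanded pose from where the row before left it, along the tool's axes as they then stand; what a row does not reach is not made up. A row lasts 1/8 s, in which the tool goes at most 62.5 mm and 10.7 degrees, less where a joint would pass 70% of its speed; a pose out of reach is approached as far as the arm can. A call with a gripper value outside its range is refused whole. OPENING is the finger opening in m, from 0 to 0.0881, set as the call begins (- or left out, the last holds). The fingers move at their own pace and stop on an object; FORCE is the grip in N (left out, the last holds). Time passes only in rows, so rows that do not move let the fingers close. It gives the time, the measured TCP pose, the force, the opening and the grip force at its end, in the units of the state.
- get_state(): the state, without advancing time (a new reading comes with each control period).
- snapshot(name): name is "scene" or "top"; returns a dict with "frame" (384x512x3 uint8, red, green, blue), "mtx" (3x3 intrinsics, pixels), "xyz" and "orientation" of the camera in the world. Camera axes: x right, y down, z forward; pixel columns grow to the right and rows downward; lengths in m; the calibration is good to about 2 mm. A picture is of the moment at which its call begins. There is no depth.
- finish_job(): hands the job in; it is judged then, once.
The state is a dict: "clock": time; "q": joint angles; "qd": joint speeds; "joint_torque": joint torques, N m; "tool_pos": TCP position; "eef_rot": TCP orientation; "contact_force": force on the tool from outside, world axes, zero at the start; "moment": the same for the moment, N m; "opening": opening from 0.0 (shut) to 1.0 (fully open); "finger_force": force on a finger pad.
Only numpy, scipy, OpenCV 4.12 (cv2) and the standard library are available. Lean on these libraries where they do the work, as an engineer would, in place of code of your own. Each camera call takes 0.05 s, during which the arm holds its last target. There are 200 camera calls.

## Working session

There is one attempt and no reset: what is moved stays moved. The work goes in short steps, Python scripts to look and compute and a shell command to move; the robot and the scene stay as the last step left them, time stands still between calls to the robot, and variables do not carry over. Pictures are saved under pics/ and viewed, at most 10 in all, crops included, and the job is handed in when it is done.

```bash
mkdir -p pics
python3 - <<'E'
from plant import *
import cv2
s=get_state(); print({k:s[k] for k in("clock","tool_pos","eef_rot","contact_force","opening")})
for n in("scene","top"):
    c=snapshot(n); cv2.imwrite(f"pics/{n}0.png",cv2.cvtColor(c["frame"],cv2.COLOR_RGB2BGR)); print(n,c["mtx"],c["xyz"],c["orientation"])
E
```

```text
{'clock': 0.0, 'tool_pos': array([ 0.15976171, -0.60358032,  0.23791393]), 'eef_rot': array([ 9.91631954e-01,  1.29093872e-01, -1.65170999e-04, -9.01808732e-04]), 'contact_force': array([-1.01980483, -0.45204819,  0.32787326]), 'opening': 0.9979443883007298}
scene [[408.30345598   0.         255.17870526]
 [  0.         408.30345598 197.36583678]
 [  0.           0.           1.        ]] [ 1.02256884 -0.2811259   0.53417794] [ 0.79812028  0.42939988 -0.20294666 -0.37071879]
top [[395.63001531   0.         255.98745683]
 [  0.         395.63001531 194.12126579]
 [  0.           0.           1.        ]] [ 0.52496575 -0.00165126  0.81628643] [-0.69776626  0.7159462  -0.01130562  0.02038311]
```

View pics/scene0.png

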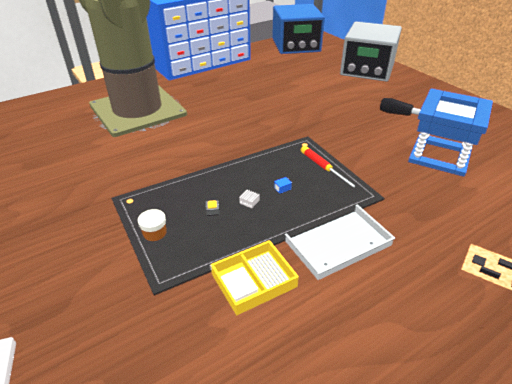

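View pics/top0.png

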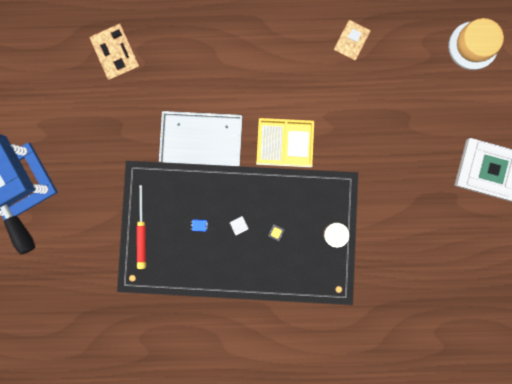

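The top view shows the tray at upper left (cols 160-241, rows 113-165), with the bit box to its right. The parts sit at about (199,225), (239,226) and (276,233), the screwdriver at col 141 and the jar at (337,235). Next I measure positions by colour masks, triangulating between the two views.

```bash
cat > h.py <<'E'
from plant import *
import cv2, numpy as np
from scipy.spatial.transform import Rotation as R
def ray(c,u,v):
    d=R.from_quat(c["orientation"]).apply(np.linalg.inv(c["mtx"])@[u,v,1]); return np.array(c["xyz"]),d
def plane(c,u,v,z):
    o,d=ray(c,u,v); return o+d*(z-o[2])/d[2]
def tri(c1,p1,c2,p2):
    o1,d1=ray(c1,*p1); o2,d2=ray(c2,*p2)
    t=np.linalg.lstsq(np.c_[d1,-d2],o2-o1,rcond=None)[0]; a,b=o1+d1*t[0],o2+d2*t[1]
    return (a+b)/2, np.linalg.norm(a-b)
def blobs(c,lo,hi,box,minA=15):
    x0,y0,x1,y1=box; m=cv2.inRange(cv2.cvtColor(c["frame"],cv2.COLOR_RGB2HSV),lo,hi)
    k=np.zeros_like(m); k[y0:y1,x0:x1]=m[y0:y1,x0:x1]
    cs,_=cv2.findContours(k,cv2.RETR_EXTERNAL,cv2.CHAIN_APPROX_NONE)
    return sorted([q for q in cs if len(q)>5 and cv2.contourArea(q)>=minA],key=cv2.contourArea,reverse=True)
BLUE=((100,120,60),(130,255,255)); GREY=((0,0,120),(179,60,255)); YEL=((22,120,120),(35,255,255))
E
python3 - <<'E'
from h import *
T=snapshot("top");S=snapshot("scene")
tb=(155,200,310,260); sb=(185,165,300,225)
for n,col,h in(("relay",BLUE,.023),("heatsink",GREY,.021),("transf",YEL,.025)):
    a=blobs(T,*col,tb,8); b=blobs(S,*col,sb,8)
    ca,cb=[np.array(cv2.minAreaRect(x[0])[0]) for x in(a,b)]
    r=cv2.minAreaRect(a[0]); p,e=tri(T,ca,S,cb)
    print(n,len(a),len(b),r,"tri",p.round(4),"gap",e.round(4),"plane",plane(T,*ca,h).round(4))
    print("  corners",[plane(T,*q,h)[:2].round(4).tolist() for q in cv2.boxPoints(r)])
tr=blobs(T,*GREY,(150,100,250,172),200)[0]
print("tray",[plane(T,*q,.018)[:2].round(4).tolist() for q in cv2.boxPoints(cv2.minAreaRect(tr))])
bb=blobs(T,(20,120,120),(35,255,255),(250,110,320,172),200)[0]
print("box",[plane(T,*q,.026)[:2].round(4).tolist() for q in cv2.boxPoints(cv2.minAreaRect(bb))])
mm=blobs(T,(0,0,0),(179,255,50),(105,150,370,310),5000)[0]
print("mat",[plane(T,*q,.005)[:2].round(4).tolist() for q in cv2.boxPoints(cv2.minAreaRect(mm))])
ja=[blobs(c,(0,0,170),(179,60,255),b,50)[0] for c,b in((T,(315,215,360,260)),(S,(130,205,170,230)))]
print("jar lid",tri(T,cv2.minAreaRect(ja[0])[0],S,cv2.minAreaRect(ja[1])[0]))
for uv in((141,186),(141,222),(141,268)): print("sd",plane(T,*uv,.014).round(3))
E
```

```text
relay 1 1 ((199.0, 225.0), (12.0, 14.0), 90.0) tri [0.5017 0.1253 0.0158] gap 0.0007 plane [0.5017 0.1238 0.023 ]
  corners [[0.5141, 0.1377], [0.5134, 0.1096], [0.4894, 0.11], [0.4901, 0.1381]]
heatsink 1 3 ((238.60003662109375, 225.20001220703125), (15.205260276794434, 15.20526123046875), 63.43495178222656) tri [0.4989 0.0446 0.0149] gap 0.0009 plane [0.4993 0.0446 0.021 ]
  corners [[0.5066, 0.0649], [0.5195, 0.0373], [0.492, 0.0243], [0.4791, 0.0519]]Traceback (most recent call last):
  File "<stdin>", line 6, in <module>
IndexError: list index out of range
```

```bash
sed -i 's/YEL=.*/YEL=((18,90,90),(40,255,255))/' h.py
python3 - <<'E'
from h import *
T=snapshot("top");S=snapshot("scene")
a=blobs(T,*YEL,(262,215,292,250),3)+[None]; b=blobs(S,*YEL,(195,192,228,220),3)+[None]
print(len(a),len(b))
if a[0] is not None and b[0] is not None:
    ra=cv2.minAreaRect(a[0]); print("transf",ra,tri(T,ra[0],S,cv2.minAreaRect(b[0])[0]),plane(T,*ra[0],.025))
else: print(cv2.cvtColor(T["frame"],cv2.COLOR_RGB2HSV)[226:240:2,268:286:2])
def rect(n,c,z): print(n,[plane(T,*q,z)[:2].round(4).tolist() for q in cv2.boxPoints(cv2.minAreaRect(c))])
rect("tray",blobs(T,*GREY,(150,100,250,172),200)[0],.018)
rect("box",blobs(T,*YEL,(250,110,320,172),200)[0],.026)
rect("mat",blobs(T,(0,0,0),(179,255,60),(105,150,370,310),3000)[0],.005)
jt=blobs(T,(0,0,150),(179,70,255),(315,215,360,260),50);js=blobs(S,(0,0,150),(179,70,255),(130,205,170,230),50)
if jt and js: print("jar lid",tri(T,cv2.minAreaRect(jt[0])[0],S,cv2.minAreaRect(js[0])[0]))
for uv in((141,186),(141,222),(141,268)): print("sd",plane(T,*uv,.014).round(3))
E
```

```text
2 2
transf ((276.0000305175781, 232.50003051757812), (8.497057914733887, 9.838699340820312), 26.56505012512207) (array([ 0.48296295, -0.02992573,  0.02396587]), np.float64(7.192971601348914e-05)) [ 0.48303456 -0.02985701  0.025     ]
tray [[0.6317, 0.2054], [0.7381, 0.1983], [0.7245, 0.0321], [0.6185, 0.0402]]
box [[0.625, 0.0071], [0.7156, 0.0003], [0.7066, -0.1129], [0.6163, -0.1055]]
mat [[0.3864, 0.2773], [0.6195, 0.2623], [0.584, -0.1834], [0.3534, -0.1631]]
jar lid (array([ 0.47610649, -0.14694363,  0.04002743]), np.float64(0.00022774610332496975))
sd [0.584 0.242 0.014]
sd [0.51  0.243 0.014]
sd [0.418 0.244 0.014]
```

```bash
cat > g.py <<'E'
# usage: g.py x y z yaw : remaining shift in the tool axes
import sys; from h import *
def go(x,y,z,yaw):
    s=get_state(); r=R.from_quat(s["eef_rot"]); X=r.as_matrix()[:,0]; cur=np.arctan2(X[1],X[0])
    t=R.from_euler("ZX",[yaw,np.pi]); p=np.array([x,y,z])-s["tool_pos"]
    print("t",round(s["clock"],2),"pos",s["tool_pos"].round(4),"yaw",round(cur,3),"F",s["contact_force"].round(1),"q",s["q"].round(2))
    print("rotvec",(r.inv()*t).as_rotvec().round(3),"shift in cur",r.inv().apply(p).round(4),"in target yaw",t.inv().apply(p).round(4))
go(*map(float,sys.argv[1:5]))
E
python3 -m jog '[[[0.034,-0.022,0,0,0,0.06],[0.034,-0.022,0,0,0,0],[0.034,-0.022,0,0,0,0],[0.034,-0.022,0,0,0,0],[0.034,-0.022,0,0,0,0],[0.034,-0.022,0,0,0,0],[0.034,-0.022,0,0,0,0],[0.034,-0.022,0,0,0,0],[0.034,-0.022,0,0,0,0]]]' 0.0 20; python3 g.py 0.453 0.114 0.12 0.2
```

```text
clock: 1.42
tool_pos: [0.42, -0.347, 0.2388]
eef_rot: [0.995, 0.099, 0.0, 0.0]
contact_force: [0.0, 0.0, 0.5]
opening: 0.009
finger_force: 0.0
t 1.43 pos [ 0.42   -0.347   0.2388] yaw 0.199 F [0.  0.  0.5] q [ 0.69  0.58 -0.14  1.81  0.11  0.76 -0.88]
rotvec [ 0.    -0.    -0.001] shift in cur [ 0.1234 -0.4455  0.1187] in target yaw [ 0.1239 -0.4453  0.1188]
```

```bash
python3 -m jog '[[[0.0124,-0.0445,0.012,0,0,0],[0.0124,-0.0445,0.012,0,0,0],[0.0124,-0.0445,0.012,0,0,0],[0.0124,-0.0445,0.012,0,0,0],[0.0124,-0.0445,0.012,0,0,0],[0.0124,-0.0445,0.012,0,0,0],[0.0124,-0.0445,0.012,0,0,0],[0.0124,-0.0445,0.012,0,0,0],[0.0124,-0.0445,0.012,0,0,0],[0.0124,-0.0445,0.012,0,0,0],[0,0,0,0,0,0]]]'; python3 g.py 0.453 0.114 0.010 0.2
```

```text
clock: 2.8
tool_pos: [0.4529, 0.1176, 0.118]
eef_rot: [0.995, 0.103, 0.0, -0.001]
contact_force: [-0.4, -1.7, 0.2]
opening: 0.003
finger_force: 0.0
t 2.8 pos [0.4529 0.1176 0.118 ] yaw 0.207 F [-0.4 -1.7  0.2] q [-0.35  0.71  0.    2.14 -0.01  0.29 -1.7 ]
rotvec [-0.003 -0.001  0.007] shift in cur [-0.0007  0.0038  0.108 ] in target yaw [-0.0006  0.0035  0.108 ]
```

```bash
python3 -m jog '[[[0,0.001,0.022,0,0,0],[0,0.001,0.022,0,0,0],[0,0.001,0.022,0,0,0],[0,0.001,0.022,0,0,0],[0,0,0.01,0,0,0],[0,0,0.01,0,0,0],[0,0,0,0,0,0]]]'; python3 g.py 0.667 0.158 0.010 0.2
python3 - <<'E'
from h import *
c=snapshot("top"); cv2.imwrite("pics/t1.png",cv2.resize(cv2.cvtColor(c["frame"],cv2.COLOR_RGB2BGR)[90:310,100:380],None,fx=2.5,fy=2.5))
E
```

```text
clock: 3.68
tool_pos: [0.4553, 0.109, 0.0118]
eef_rot: [0.995, 0.099, -0.001, 0.0]
contact_force: [-0.1, -0.8, 0.5]
opening: 0.001
finger_force: 0.0
t 3.67 pos [0.4553 0.109  0.0118] yaw 0.199 F [-0.1 -0.8  0.5] q [-0.33  0.93 -0.    2.17  0.02  0.04 -1.72]
rotvec [ 0.     0.003 -0.001] shift in cur [ 0.2172 -0.0063  0.0012] in target yaw [ 0.2172 -0.006   0.0018]
```

View pics/t1.png

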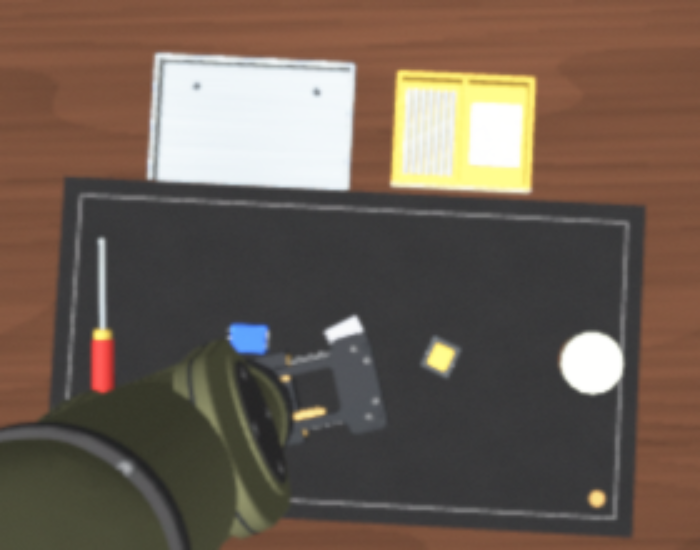

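The top view shows the fingers down behind the relay (blue, crop (248,338)), with everything else undisturbed. I'm sweeping the relay now.

```bash
python3 -m jog '[[[0.005,-0.003,0.001,0,0,0],[0.006,-0.003,0.001,0,0,0],[0.008,0,0,0,0,0],[0.009,0,0,0,0,0],[0.01,0,0,0,0,0],[0.01,0,0,0,0,0],[0.01,0,0,0,0,0],[0.01,0,0,0,0,0],[0.01,0,0,0,0,0],[0.01,0,0,0,0,0],[0.01,0,0,0,0,0],[0.01,0,0,0,0,0]]]'; python3 g.py 0.667 0.158 0.010 0.2
python3 - <<'E'
from h import *
c=snapshot("top"); b=blobs(c,*BLUE,(150,100,330,260),8)
print([(cv2.minAreaRect(x),plane(c,*cv2.minAreaRect(x)[0],.023).round(3)) for x in b])
E
```

```text
clock: 5.22
tool_pos: [0.5603, 0.1365, 0.0095]
eef_rot: [0.995, 0.099, -0.001, 0.0]
contact_force: [-0.1, -1.1, 0.0]
opening: 0.006
finger_force: 0.2
t 5.22 pos [0.5603 0.1365 0.0095] yaw 0.199 F [-0.1 -1.1  0. ] q [-0.31  0.98 -0.01  1.84  0.02  0.33 -1.71]
rotvec [ 0.     0.003 -0.001] shift in cur [ 0.1089 -0.     -0.0008] in target yaw [ 1.089e-01  1.000e-04 -5.000e-04]
[]
```

Run:
```python
from h import *
c=snapshot("scene"); b=blobs(c,*BLUE,(180,150,420,280),4)
print([(cv2.minAreaRect(x),plane(c,*cv2.minAreaRect(x)[0],.015).round(3)) for x in b])
cv2.imwrite("pics/s1.png",cv2.resize(cv2.cvtColor(c["frame"],cv2.COLOR_RGB2BGR)[120:300,190:410],None,fx=3,fy=3))
```

```text
[(((315.0000305175781, 203.0), (15.55634880065918, 18.384775161743164), 45.0), array([0.582, 0.144, 0.015])), (((415.0882568359375, 156.64706420898438), (11.156637191772461, 12.369317054748535), 14.03624439239502), array([0.584, 0.431, 0.015]))]
```

View pics/s1.png

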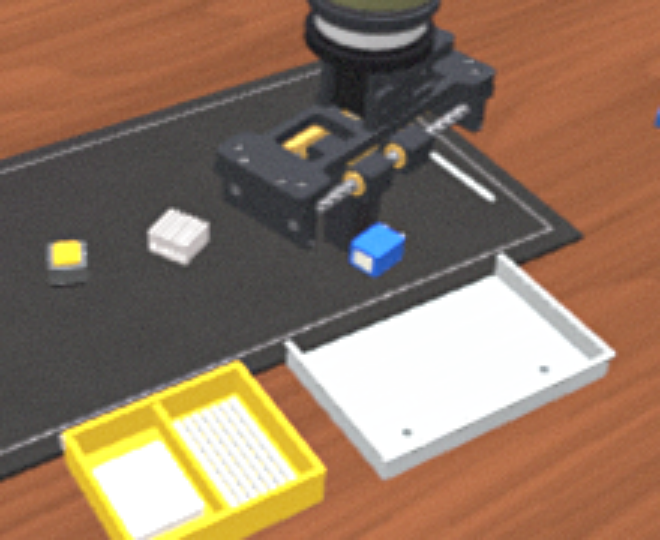

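The scene view shows the relay (crop (377,250)) moving squarely ahead of the closed fingers, lined up with the tray. I'm continuing the sweep.

```bash
python3 -m jog '[[[0.008,0,0,0,0,0],[0.01,0,0,0,0,0],[0.01,0,0,0,0,0],[0.01,0,0,0,0,0],[0.01,0,0,0,0,0],[0.01,0,0,0,0,0],[0.01,0,0,0,0,0],[0.01,0,0,0,0,0],[0.01,0,0,0,0,0],[0.01,0,0,0,0,0],[0.007,0,0,0,0,0],[0.004,0,0,0,0,0]]]'; python3 g.py 0.667 0.158 0.010 0.2
python3 - <<'E'
from h import *
c=snapshot("scene"); b=blobs(c,*BLUE,(180,150,400,280),4)
print([(cv2.minAreaRect(x),plane(c,*cv2.minAreaRect(x)[0],.013).round(3)) for x in b])
E
```

```text
clock: 6.82
tool_pos: [0.6669, 0.158, 0.0092]
eef_rot: [0.995, 0.099, -0.001, 0.0]
contact_force: [-0.2, -0.1, -1.0]
opening: 0.005
finger_force: 0.1
t 6.83 pos [0.6669 0.158  0.0092] yaw 0.199 F [-0.2 -0.1 -1. ] q [-0.29  1.06 -0.01  1.49  0.02  0.6  -1.69]
rotvec [ 0.     0.003 -0.001] shift in cur [ 0.0001 -0.     -0.0008] in target yaw [ 0.0001 -0.     -0.0008]
[(((360.6800231933594, 230.760009765625), (15.600000381469727, 15.600000381469727), 36.869895935058594), array([0.686, 0.164, 0.013]))]
```

```bash
python3 -m jog '[[[-0.005,0,0,0,0,0],[-0.005,0,-0.035,0,0,0],[0,0,-0.035,0,0,-0.11],[0,0,0,0,0,-0.11],[-0.038,0.006,0,0,0,0],[-0.038,0.006,0,0,0,0],[-0.038,0.006,0,0,0,0],[-0.038,0.006,0,0,0,0],[-0.038,0.006,0,0,0,0],[-0.035,0.006,0,0,0,0],[0,0,0,0,0,0]]]'; python3 g.py 0.468 0.031 0.010 0.42;  python3 - <<'E'
from h import *
c=snapshot("top"); b=blobs(c,*BLUE,(150,100,245,200),4)
for x in b: print(cv2.minAreaRect(x),plane(c,*cv2.minAreaRect(x)[0],.02).round(3))
E
```

```text
clock: 8.25
tool_pos: [0.4624, 0.0294, 0.0802]
eef_rot: [0.978, 0.207, -0.004, 0.001]
contact_force: [0.7, 0.3, 0.2]
opening: 0.005
finger_force: 0.0
t 8.25 pos [0.4624 0.0294 0.0802] yaw 0.417 F [0.7 0.3 0.2] q [-0.14  0.79 -0.04  2.17  0.16  0.2  -1.48]
rotvec [-0.     0.008 -0.003] shift in cur [0.0063 0.0009 0.0701] in target yaw [0.0057 0.0008 0.0702]
((177.97061157226562, 134.3823699951172), (10.914102554321289, 12.854387283325195), 75.96376037597656) [0.687 0.164 0.02 ]
```

```bash
python3 -m jog '[[[0.003,0.001,0.02,0,0,0],[0.002,0,0.02,0,0,0],[0,0,0.015,0,0,0],[0,0,0.01,0,0,0],[0,0,0.005,0,0,0],[0,0,0,0,0,0]]]'; python3 g.py 0.662 0.113 0.010 0.42;  python3 - <<'E'
from h import *
c=snapshot("scene"); b=blobs(c,*GREY,(185,165,300,225),8)
for x in b: print(cv2.minAreaRect(x),plane(c,*cv2.minAreaRect(x)[0],.015).round(3))
E
```

```text
clock: 9.05
tool_pos: [0.4708, 0.0327, 0.0098]
eef_rot: [0.978, 0.208, -0.001, 0.0]
contact_force: [0.7, -0.6, 0.2]
opening: 0.005
finger_force: 0.0
t 9.05 pos [0.4708 0.0327 0.0098] yaw 0.419 F [ 0.7 -0.6  0.2] q [-0.16  0.94 -0.01  2.16  0.18  0.05 -1.5 ]
rotvec [-0.     0.003 -0.001] shift in cur [ 0.2074  0.0044 -0.0008] in target yaw [ 2.074e-01  4.600e-03 -2.000e-04]
((249.0689697265625, 198.3275909423828), (19.683706283569336, 16.526885986328125), 21.801406860351562) [0.5   0.044 0.015]
((230.71951293945312, 179.02438354492188), (3.7481703758239746, 14.836507797241211), 51.34019088745117) [0.425 0.046 0.015]
((212.0, 204.5), (12.0, 9.0), 0.0) [ 0.475 -0.025  0.015]
```

```bash
python3 -m jog '[[[0.004,0,0,0,0,0],[0.006,0,0,0,0,0],[0.009,0,0,0,0,0],[0.01,0,0,0,0,0],[0.01,0,0,0,0,0],[0.01,0,0,0,0,0],[0.01,0,0,0,0,0],[0.01,0,0,0,0,0],[0.01,0,0,0,0,0],[0.01,0,0,0,0,0],[0.01,0,0,0,0,0],[0.01,0,0,0,0,0]]]'; python3 g.py 0.665 0.113 0.010 0.3;  python3 - <<'E'
from h import *
c=snapshot("scene"); b=blobs(c,*GREY,(240,165,340,245),20)
for x in b: print(cv2.minAreaRect(x),plane(c,*cv2.minAreaRect(x)[0],.015).round(3))
cv2.imwrite("pics/s2.png",cv2.resize(cv2.cvtColor(c["frame"],cv2.COLOR_RGB2BGR)[120:300,190:410],None,fx=3,fy=3))
E
```

```text
clock: 10.6
tool_pos: [0.5709, 0.0772, 0.0095]
eef_rot: [0.978, 0.208, -0.001, 0.0]
contact_force: [-0.6, -0.2, 0.6]
opening: 0.004
finger_force: 0.1
t 10.6 pos [0.5709 0.0772 0.0095] yaw 0.419 F [-0.6 -0.2  0.6] q [-0.18  0.97 -0.06  1.84  0.15  0.33 -1.51]
rotvec [-0.     0.003  0.119] shift in cur [ 0.1005  0.0056 -0.0008] in target yaw [ 0.1004 -0.0064 -0.0005]
((296.5, 226.0), (36.0, 85.0), 90.0) [0.613 0.074 0.015]
((311.7500305175781, 168.75001525878906), (3.535533905029297, 12.727922439575195), 45.0) [0.491 0.21  0.015]
((285.0529479980469, 198.68824768066406), (3.796283483505249, 10.738058090209961), 40.601295471191406) [0.54  0.103 0.015]
((334.739990234375, 171.6800079345703), (12.0, 2.6000001430511475), 36.869895935058594) [0.527 0.244 0.015]
```

View pics/s2.png

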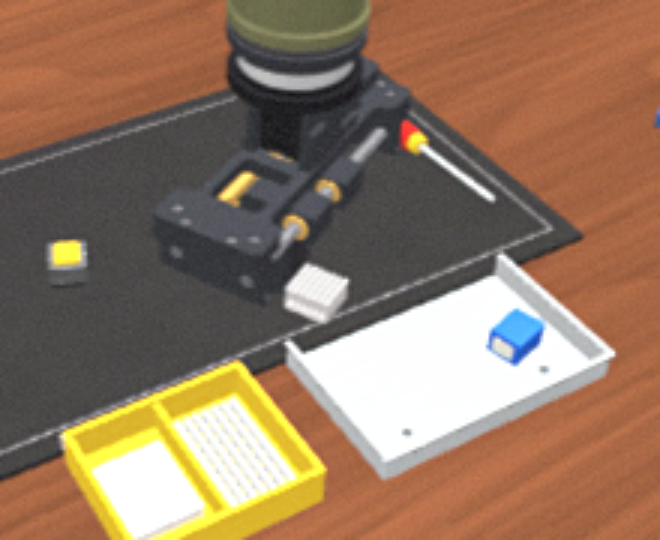

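The relay lies in the tray (crop (515,335)). The heatsink (315,293) is square on the fingers and clear of the tray corner. I continue, turning slightly.

```bash
python3 -m jog '[[[0.007,0,0,0,0,0],[0.009,0,0,0,0,0.03],[0.01,0,0,0,0,0.03],[0.01,0,0,0,0,0.03],[0.01,0,0,0,0,0.03],[0.01,0,0,0,0,0],[0.01,0,0,0,0,0],[0.01,0,0,0,0,0],[0.01,0,0,0,0,0],[0.008,0,0,0,0,0],[0.005,0,0,0,0,0],[0.003,0,0,0,0,0]]]'; python3 -m jog '[[[-0.005,0,0,0,0,0],[-0.01,0,-0.03,0,0,0],[-0.01,0,-0.04,0,0,0]]]'; python3 g.py 0.483 -0.068 0.08 1.57;  python3 - <<'E'
from h import *
c=snapshot("scene"); cv2.imwrite("pics/s3.png",cv2.resize(cv2.cvtColor(c["frame"],cv2.COLOR_RGB2BGR)[120:300,190:410],None,fx=3,fy=3))
c=snapshot("top"); b=blobs(c,*YEL,(262,215,292,250),3)
for x in b: print(cv2.minAreaRect(x),plane(c,*cv2.minAreaRect(x)[0],.025).round(3))
E
```

```text
clock: 12.15
tool_pos: [0.6667, 0.1105, 0.0092]
eef_rot: [0.989, 0.149, -0.002, 0.0]
contact_force: [-0.2, 0.6, -0.1]
opening: 0.005
finger_force: 0.2
clock: 12.52
tool_pos: [0.641, 0.1027, 0.079]
eef_rot: [0.989, 0.149, -0.003, 0.0]
contact_force: [0.7, -0.0, 0.3]
opening: 0.007
finger_force: 0.0
t 12.53 pos [0.641  0.1027 0.079 ] yaw 0.299 F [ 0.7 -0.   0.3] q [-0.2   0.92 -0.05  1.6   0.07  0.63 -1.56]
rotvec [-0.004  0.005 -1.271] shift in cur [-2.013e-01  1.166e-01  2.000e-04] in target yaw [-0.1708 -0.1579 -0.001 ]
((276.0000305175781, 232.50003051757812), (8.497057914733887, 9.838699340820312), 26.56505012512207) [ 0.483 -0.03   0.025]
```

View pics/s3.png

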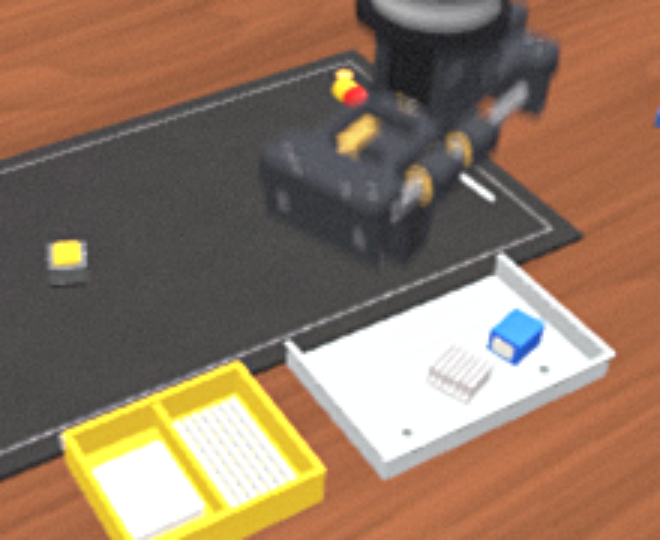

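Both relay and heatsink (crop (460,373)) are inside the tray, and the transformer is untouched at (67,255). It needs a sideways leg first, then a forward one.

```bash
python3 -m jog '[[[-0.0425,0.0212,0,0,0,0],[-0.0425,0.0212,0,0,0,0],[-0.0425,0.0212,0,0,0,0],[-0.0425,0.0212,0,0,0,0],[-0.0425,0.0212,0,0,0,0],[0,0,0,0,0,-0.142],[0,0,0,0,0,-0.142],[0,0,0,0,0,-0.142],[0,0,0,0,0,-0.142],[0,0,0,0,0,-0.142],[0,0,0,0,0,-0.142],[0,0,0,0,0,0]]]'; python3 g.py 0.469 -0.061 0.010 1.15
```

```text
clock: 14.12
tool_pos: [0.4705, -0.0607, 0.0796]
eef_rot: [0.839, 0.544, -0.001, -0.001]
contact_force: [0.1, -0.0, -0.7]
opening: 0.009
finger_force: 0.0
t 14.12 pos [ 0.4705 -0.0607  0.0796] yaw 1.149 F [ 0.1 -0.  -0.7] q [ 0.15  0.79 -0.2   2.13  0.56  0.27 -0.95]
rotvec [-0.003  0.001 -0.001] shift in cur [-0.0008 -0.001   0.0696] in target yaw [-0.0009 -0.0013  0.0696]
```

```bash
python3 -m jog '[[[0,0,0.02,0,0,0],[0,-0.001,0.02,0,0,0],[0,0,0.015,0,0,0],[0,0,0.01,0,0,0],[0,0,0.005,0,0,0],[0.003,0,0,0,0,0],[0.005,0,0,0,0,0],[0.008,0,0,0,0,0],[0.01,0,0,0,0,0],[0.01,0,0,0,0,0],[0.01,0,0,0,0,0]]]'; python3 g.py 0.53 0.05 0.010 1.15
python3 - <<'E'
from h import *
c=snapshot("scene"); cv2.imwrite("pics/s4.png",cv2.resize(cv2.cvtColor(c["frame"],cv2.COLOR_RGB2BGR)[120:300,190:410],None,fx=3,fy=3))
E
```

```text
clock: 15.5
tool_pos: [0.489, -0.0175, 0.0099]
eef_rot: [0.839, 0.544, -0.001, -0.0]
contact_force: [-0.5, -0.4, 1.4]
opening: 0.001
finger_force: 0.4
t 15.5 pos [ 0.489  -0.0175  0.0099] yaw 1.151 F [-0.5 -0.4  1.4] q [-0.01  0.94 -0.08  2.1   0.57  0.12 -1.05]
rotvec [-0.002  0.002  0.001] shift in cur [ 0.0783  0.0099 -0.0003] in target yaw [ 0.0783  0.0099 -0.0001]
```

View pics/s4.png

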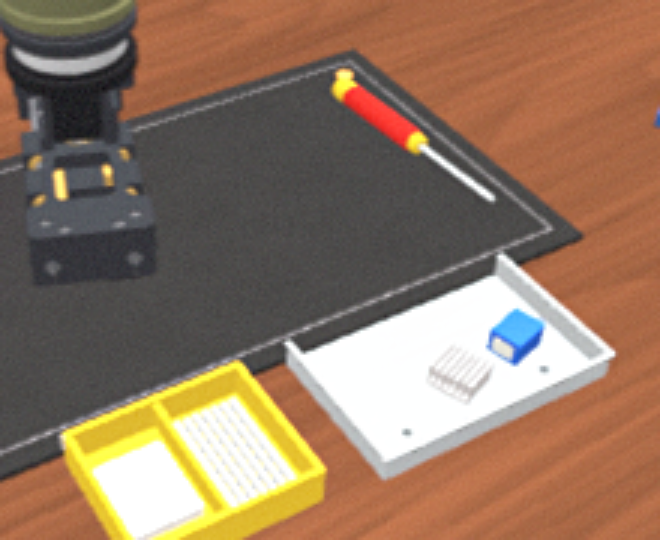

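The gripper hides the transformer here, while everything else stands as before. I continue the lateral leg with a gentle turn.

```bash
python3 -m jog '[[[0.009,0,0,0,0,0],[0.01,0,0,0,0,-0.03],[0.01,0,0,0,0,-0.03],[0.01,0,0,0,0,-0.03],[0.01,0,0,0,0,-0.03],[0.01,0,0,0,0,-0.03],[0.01,0,0,0,0,-0.03],[0.007,0,0,0,0,0],[0.003,0,0,0,0,0],[-0.006,0,0,0,0,0],[-0.02,0,-0.02,0,0,0],[-0.02,0,-0.05,0,0,0]]]'; python3 g.py 0.49 0.078 0.09 -0.05
python3 - <<'E'
from h import *
T=snapshot("top");S=snapshot("scene")
a=blobs(T,*YEL,(190,180,290,250),3);b=blobs(S,*YEL,(215,165,300,230),3)
print([cv2.minAreaRect(x) for x in a],[cv2.minAreaRect(x) for x in b])
if a and b: print(tri(T,cv2.minAreaRect(a[0])[0],S,cv2.minAreaRect(b[0])[0]))
f=[cv2.resize(cv2.cvtColor(c["frame"],cv2.COLOR_RGB2BGR)[y:y+180,x:x+220],None,fx=1.8,fy=1.8) for c,x,y in((T,130,100),(S,190,120))]
cv2.imwrite("pics/d5.png",np.hstack(f))
E
```

```text
clock: 17.05
tool_pos: [0.5025, 0.0102, 0.0789]
eef_rot: [0.787, 0.618, -0.003, -0.001]
contact_force: [0.5, -0.1, 0.7]
opening: 0.006
finger_force: 0.0
t 17.05 pos [0.5025 0.0102 0.0789] yaw 1.331 F [ 0.5 -0.1  0.7] q [ 0.05  0.81 -0.27  2.04  0.57  0.36 -0.92]
rotvec [-0.003  0.008  1.381] shift in cur [ 0.0629 -0.0283 -0.0111] in target yaw [-0.0159 -0.0671 -0.0111]
[] [((269.6000061035156, 193.6999969482422), (8.944271087646484, 8.497057914733887), 63.43495178222656)]
```

View pics/d5.png

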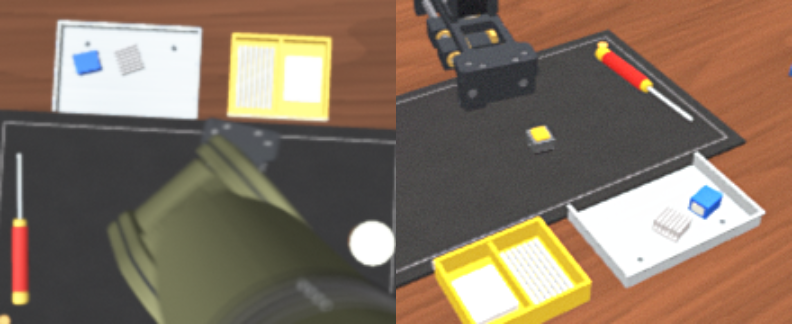

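The right half (scene) shows the transformer on the mat at scene pixel (270,194), in line with the tray's right part. Next I reorient and get behind it.

```bash
python3 -m jog '[[[0,0,0,0,0,0.17],[0,0,0,0,0,0.17],[0,0,0,0,0,0.17],[0,0,0,0,0,0.17],[0,0,0,0,0,0.17],[0,0,0,0,0,0.17],[0,0,0,0,0,0.17],[0,0,0,0,0,0.17],[0,0,0,0,0,0],[0,0,0,0,0,0]]]'
python3 - <<'E'
from h import *
T=snapshot("top");S=snapshot("scene")
print(plane(S,269.6,193.7,.025).round(4))
a=blobs(T,*YEL,(190,180,290,250),3)
for x in a: r=cv2.minAreaRect(x);print(r,plane(T,*r[0],.025),tri(T,r[0],S,(269.6,193.7)))
E
python3 g.py 0.484 0.073 0.01 -0.03
```

```text
clock: 18.4
tool_pos: [0.504, 0.0113, 0.0795]
eef_rot: [1.0, -0.013, -0.002, 0.001]
contact_force: [-0.0, 0.3, -0.8]
opening: 0.005
finger_force: 0.0
[0.5201 0.0792 0.025 ]
t 18.5 pos [0.5041 0.0113 0.0796] yaw -0.027 F [-0.7  0.2  0.3] q [-0.12  0.81  0.    2.05 -0.01  0.29 -1.71]
rotvec [0.001 0.003 0.003] shift in cur [-0.0216 -0.0612  0.0696] in target yaw [-0.022  -0.0611  0.0696]
```

```bash
python3 -m jog '[[[-0.011,-0.033,0,0,0,0],[-0.011,-0.034,0,0,0,0],[0,0,0.02,0,0,0],[0,0,0.02,0,0,0],[0,0,0.015,0,0,0],[0,0,0.01,0,0,0],[0,0,0.005,0,0,0],[0,0,0,0,0,0]]]'; python3 g.py 0.66 0.074 0.010 -0.03
python3 - <<'E'
from h import *
S=snapshot("scene")
for x in blobs(S,*YEL,(225,165,300,230),3): r=cv2.minAreaRect(x);print(r,plane(S,*r[0],.025).round(4))
E
```

```text
clock: 19.5
tool_pos: [0.484, 0.0789, 0.0097]
eef_rot: [1.0, -0.015, -0.001, 0.0]
contact_force: [-0.2, -1.1, 0.3]
opening: 0.006
finger_force: 0.0
t 19.5 pos [0.484  0.0789 0.0097] yaw -0.029 F [-0.2 -1.1  0.3] q [-0.26  0.94  0.01  2.1  -0.06  0.1  -1.8 ]
rotvec [0.001 0.003 0.001] shift in cur [ 0.1761 -0.0003 -0.0008] in target yaw [ 0.1761 -0.0004 -0.0003]
((269.6000061035156, 193.6999969482422), (8.944271087646484, 8.497057914733887), 63.43495178222656) [0.5201 0.0792 0.025 ]
((251.9137725830078, 169.03448486328125), (8.170595169067383, 3.899602174758911), 68.19859313964844) [0.432 0.095 0.025]
```

```bash
python3 -m jog '[[[0.004,0,0,0,0,0],[0.006,0,0,0,0,0],[0.008,0,0,0,0,0],[0.01,0,0,0,0,0],[0.01,0,0,0,0,0],[0.01,0,0,0,0,0],[0.01,0,0,0,0,0],[0.01,0,0,0,0,0],[0.01,0,0,0,0,0],[0.01,0,0,0,0,0]]]'; python3 g.py 0.66 0.074 0.010 -0.03
python3 - <<'E'
from h import *
S=snapshot("scene")
for x in blobs(S,*YEL,(265,165,340,230),3): r=cv2.minAreaRect(x);print(r,plane(S,*r[0],.025).round(4))
cv2.imwrite("pics/s6.png",cv2.resize(cv2.cvtColor(S["frame"],cv2.COLOR_RGB2BGR)[120:300,190:410],None,fx=3,fy=3))
E
```

```text
clock: 20.8
tool_pos: [0.5726, 0.0764, 0.0095]
eef_rot: [1.0, -0.015, -0.001, 0.0]
contact_force: [-0.0, 0.0, 0.3]
opening: 0.007
finger_force: 0.4
t 20.8 pos [0.5726 0.0764 0.0095] yaw -0.029 F [-0.   0.   0.3] q [-0.22  0.98  0.02  1.84 -0.04  0.33 -1.77]
rotvec [0.001 0.003 0.001] shift in cur [ 0.0874 -0.0002 -0.0007] in target yaw [ 0.0874 -0.0003 -0.0005]
((292.7500305175781, 215.25001525878906), (11.31370735168457, 7.77817440032959), 45.0) [0.595  0.0791 0.025 ]
((267.2345275878906, 177.48231506347656), (6.867262840270996, 11.947154998779297), 48.8140754699707) [0.4743 0.1052 0.025 ]
((287.10345458984375, 183.7586212158203), (2.228343963623047, 21.912050247192383), 68.19859313964844) [0.5137 0.1267 0.025 ]
((278.8999938964844, 194.69998168945312), (8.854375839233398, 4.427187919616699), 71.56504821777344) [0.5327 0.0926 0.025 ]
((297.20001220703125, 187.10000610351562), (8.538147926330566, 4.743415832519531), 71.56504821777344) [0.5336 0.137  0.025 ]
```

View pics/s6.png

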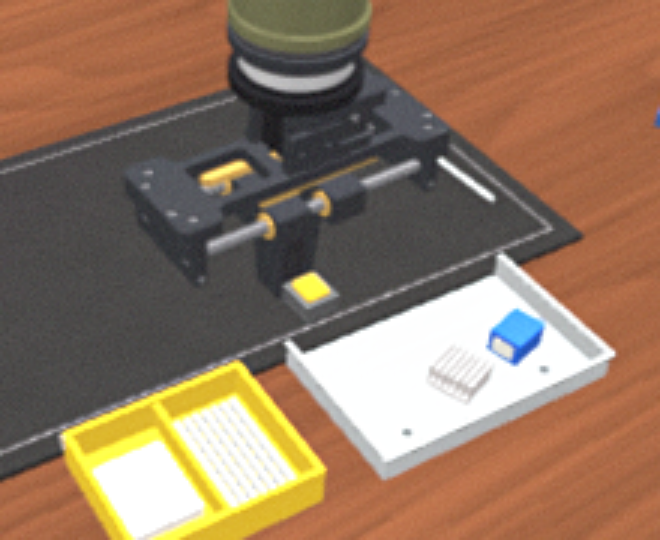

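The transformer (crop (310,290)) sits flat on the fingers, clear of the tray's side wall. I'm finishing the push, then retracting.

```bash
python3 -m jog '[[[0.006,0,0,0,0,0],[0.009,0,0,0,0,0],[0.01,0,0,0,0,0],[0.01,0,0,0,0,0],[0.01,0,0,0,0,0],[0.01,0,0,0,0,0],[0.01,0,0,0,0,0],[0.009,0,0,0,0,0],[0.007,0,0,0,0,0],[0.004,0,0,0,0,0],[0.002,0,0,0,0,0]]]'; python3 -m jog '[[[-0.005,0,0,0,0,0],[-0.01,0,-0.03,0,0,0],[-0.02,0,-0.04,0,0,0],[-0.05,0,-0.04,0,0,0],[-0.05,0,-0.03,0,0,0],[-0.04,0,0,0,0,0],[0,0,0,0,0,0],[0,0,0,0,0,0]]]'
python3 - <<'E'
from h import *
T=snapshot("top");S=snapshot("scene")
for n,col,z in(("relay",BLUE,.02),("trafo",YEL,.022)):
    a=blobs(T,*col,(162,110,242,170),3);b=blobs(S,*col,(295,205,385,270),3)
    if a and b: print(n,tri(T,cv2.minAreaRect(a[0])[0],S,cv2.minAreaRect(b[0])[0]))
f=[cv2.resize(cv2.cvtColor(c["frame"],cv2.COLOR_RGB2BGR)[y:y+200,x:x+260],None,fx=1.53,fy=1.53) for c,x,y in((T,110,100),(S,130,110))]
cv2.imwrite("pics/d7.png",np.hstack(f))
E
```

```text
clock: 22.22
tool_pos: [0.6589, 0.0739, 0.0092]
eef_rot: [1.0, -0.015, -0.002, 0.0]
contact_force: [-0.8, 0.5, 0.6]
opening: 0.004
finger_force: 0.2
clock: 23.22
tool_pos: [0.4865, 0.0792, 0.149]
eef_rot: [1.0, -0.015, -0.001, 0.0]
contact_force: [0.6, 0.0, 0.7]
opening: 0.006
finger_force: 0.0
relay (array([0.68792293, 0.16515178, 0.01370945]), np.float64(0.0004453223178915376))
trafo (array([0.68242554, 0.07764899, 0.02068121]), np.float64(0.0010110784271105376))
```

View pics/d7.png

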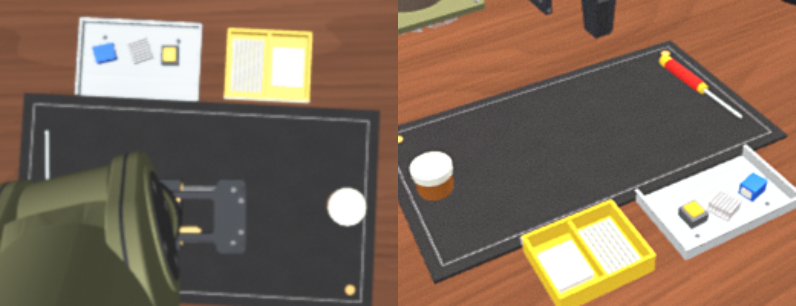

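Both views show all three parts well inside the tray, about 55 mm behind its front edge. The screwdriver, jar and bit box are in place, and the robot is clear.

```bash
python3 -c "
from plant import *
print(finish_job())"
```

```text
the job is handed in; nothing more can be done
None
```

I swept the relay, heatsink and transformer off the mat in that order; all three lie well inside the tray, the screwdriver, jar and bit box look unmoved in the pictures, and I handed the job in at about 23 s (no verdict was returned).

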